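Close up the spice jars and clamp the tray's stop

ROBOT

A 7-joint arm with a two-finger parallel gripper is mounted at the origin on a cart in front of the work surface, level with it; the furniture and walls round the work are solid. World frame = base frame: x ahead of the robot, y to its left, z up, the work surface at z = 0. Lengths are in m, angles in rad, forces in N, time in s.
With the tool pointing down it reaches from about 0.425 to 0.975 m from the base axis. Payload 16.7 kg.
Tool frame: the origin (TCP) lies between the finger pads; the fingertips stand 19 mm ahead of it and the grasp point (between the pads) is the TCP (tip_extent is the distance from the TCP to the fingertips, in m); z points along the fingers, y is the direction in which the jaws open and shut (so a half turn about z gives the same grasp; the last joint's range is limited). The gripper opens to 85 mm and grips with 20 to 120 N. Pads are 22 mm wide; open, the fingers measure 114 mm over their backs; the gripper's body (76 mm by 85 mm) begins 54 mm behind the grasp point. The pads swing forward as they close: fully open they stand 13 mm farther back than shut.
Start: joints at [1.069, 0.426, 0.074, 1.606, -0.034, 1.111, -0.067], TCP at [0.233, -0.633, 0.25] pointing down, gripper open.
Joint ranges: [-2.85, 2.85], [-0.5, 2.14], [-1.23, 1.37], [0.21, 2.46], [-1.02, 4.16], [0.16, 2.05], [-2.73, 2.73]. Speed limits (rad/s): [1.89, 1.89, 2.39, 2.39, 3.01, 3.01, 3.01].

INTERFACE

Orientations are given as [roll, pitch, yaw] about the fixed x, y, z axes, in that order (R = Rz(yaw) Ry(pitch) Rx(roll)).
In Python, from plant import get_state, get_image, finish_job, tip_extent gives the robot as it stands.
- The arm moves only by the tool play_rows, never from a script. Its argument "moves" is a list of rows, each a list of 7 numbers: the finger opening in cm, from 0 to 8.54, then the shift along the tool's x, y, z in cm, then the turn, a rotation vector about the tool's x, y, z in rad. A call has 1 to 5 rows; each row shifts and turns the commanded pose from where the row before left it, along the tool's axes as they then stand; what a row does not reach is not made up. A row lasts 1/10 s, in which the tool goes at most 50 mm and 8.59 degrees, less where a joint would pass 70% of its speed; a pose out of reach is approached as far as the arm can. A call is refused whole if a number of a shift passes 5 or a number of a turn 0.15, either way. A call with a gripper value outside its range is refused whole. The fingers move at their own pace and stop on an object; "force" is the grip in N (left out, the last holds). Time passes only in rows, so rows that do not move let the fingers close. It gives the time, the measured TCP pose, the force and the opening at its end, in the units of the state.
- get_state(): the state, without advancing time (a new reading comes with each control period).
- get_image(name): name is "side" or "top" or "wrist"; returns a dict with "frame" (480x640x3 uint8, red, green, blue), "depth" (480x640 float32, m along the optical axis (not along the pixel's ray), 0 where there is no reading), "intrinsics" (3x3 intrinsics, pixels), "D" ([k1, k2, p1, p2, k3] as OpenCV has them; the pictures are not rectified), "R" (3x3) and "t" (3): a world point X has camera coordinates R X + t. Camera axes: x right, y down, z forward; pixel columns grow to the right and rows downward; lengths in m; the calibration is good to about 2 mm. A picture is of the moment at which its call begins.
- finish_job(): hands the job in, once; it reports no verdict.
The state is a dict: "clock": time; "q": joint angles; "qd": joint speeds; "joint_torque": joint torques, N m; "position": TCP position; "orientation": TCP orientation; "contact_force": force on the tool from outside, world axes, zero at the start; "wrist_torque": the same for the moment, N m; "width": opening from 0.0 (shut) to 1.0 (fully open).
Only numpy, scipy, OpenCV 4.12 (cv2) and the standard library are available. Lean on these libraries where they do the work, as an engineer would, in place of code of your own. Each camera call takes 0.05 s, during which the arm holds its last target.

TASK

The spice jars stand loosely in their tray. Slide the tray's stop along until the three jars stand close together, upright, between it and the end wall, then turn its clamp knob clockwise until it is tight, so that the stop stays there. Leave the other things on the worktop alone.

Things in the scene. Friction and masses are not known exactly. Their poses are not given: they have to be found in the camera images.
- jar_tray: Fixed aluminium channel tray, 350 mm long (y), 64 mm wide (x), 54 mm inside. Floor top 6 mm above the worktop; walls reach 24 mm (front, -x), 30 mm (back), end wall (+y) 70 mm. Origin on the worktop, on its middle line, 150 mm from the end wall's inner face; x away from the robot at yaw 0, y to the end wall, z up. Place and yaw vary.
- end_wall (a point): centre of the end wall's inner face, 43 mm above the worktop; axes as jar_tray
- jar_stop (a joint): stop's travel along the tray's +y (m): 0 at the open end; stop_face is at tray y = value - 0.100. With the three jars touching it reads about 0.115 to 0.119. With the clamp loose it slides with 2 to 3 N (up to 8 N with the jars); clamped, it holds against 25 N.
- stop_face (a point): centre of the jar side of the grey plastic stop's upright plate (48 mm wide in x, standing on the tray floor, top 81 mm above the worktop), 43 mm above the worktop; axes as jar_tray. The stop's body lies 35 to 105 mm behind it (-y), 48 mm wide; its head slopes down away from the jars, top 85 mm above the worktop, and carries the knob.
- clamp_knob (a joint): turn of the clamp knob (rad): 0 loose, 1.3 at its end, tight; grows clockwise as seen looking down on the knob. Turns freely (0.12 N m friction) to about 0.6, then stiffens, to 0.25 N m at most; tight beyond 1.0. Stays where it is left.
- knob_grip (a point): middle of the knob's black bar (46 mm long in x, 13 thick in y, 28 tall in z), on the knob's axis, 29 mm off the sloping face, 94 mm behind stop_face (-y), 49 mm higher. z points out along the axis, 35 deg from vertical, leaning to the tray's -y, away from the jars; axes turn with the knob: at 0 the bar is 0.65 rad anticlockwise of the face's uphill line, at 1.3 as far clockwise. It can pull the stop along.
- jar_a: spice jar with a screw cap, round, 45 mm across, 108 mm tall, standing loose in the tray; origin at the centre of its underside, z up along the jar (red cap, clear glass with dark contents)
- jar_b: spice jar with a screw cap, round, 44 mm across, 98 mm tall, standing loose in the tray; origin at the centre of its underside, z up along the jar (red cap)
- jar_c: spice jar with a screw cap, round, 45 mm across, 108 mm tall, standing loose in the tray; origin at the centre of its underside, z up along the jar (a second one like jar_a)
- flask: white cylindrical flask, 67 mm across, 184 mm tall, bystander behind the tray; origin at the centre of its underside
- lemon: lemon, 78x55x56 mm, bystander behind the tray; origin under its centre
- garlic: garlic bulb, 60x57x58 mm, bystander in front to the left; origin under its centre
Not all that is in view belongs to the job. What is shaped like the jar_c but orange or turquoise is not meant.

How it is judged:
By the outcome, as a careful person would: the job done as asked, in the order asked, and still so for the second after the job is handed in, with the robot touching nothing.
It also fails if it takes over 38 s, if anything falls off the work surface, if the arm or the gripper's body presses on something with over 40 N, if the wrist force passes 120 N, or if a joint passes its speed limit or range.

## Working session

There is one attempt and no reset: what is moved stays moved. The work goes in short steps, Python scripts to look and compute and a tool call to move; the robot and the scene stay as the last step left them, time stands still between calls to the robot, and variables do not carry over. Pictures are saved under pics/ and viewed, and the job is handed in when it is done.

Besides the shell and the picture viewer there is one more tool, called after "Request:" by a JSON object that holds its "method" and its "body". play_rows: Moves the arm, as the interface text tells. Its arguments: {"type":"object","properties":{"moves":{"type":"array"},"force":{"type":"number"}},"required":["moves"]}

```bash
ls; mkdir -p pics; python3 - <<'E'
from plant import *
import cv2,numpy as np
s=get_state();print(s)
for n in("side","top","wrist"):
    d=get_image(n);cv2.imwrite(f"pics/{n}0.png",d["frame"][:,:,::-1]);np.savez(f"{n}0.npz",**d)
    print(n,d["intrinsics"].tolist(),d["D"],(-d["R"].T@d["t"]).round(3),d["R"].round(2).tolist())
E
```

```text
pics
{'clock': 0.0, 'q': array([ 1.06847532,  0.42670786,  0.07386778,  1.60667447, -0.03409014,
        1.11079278, -0.06708785]), 'qd': array([-4.21607074e-04, -7.34317553e-05, -2.05686049e-04, -1.41691129e-04,
        1.10202726e-03, -1.03546813e-03,  3.21280305e-05]), 'joint_torque': array([ 1.25684101e-04, -9.49830651e+01,  3.76157954e+00, -4.63512862e+01,
        1.93515653e-02,  1.01613210e-02,  5.69975350e-05]), 'position': array([ 0.23305855, -0.63304607,  0.24959743]), 'orientation': array([-3.14027474e+00,  1.12385802e-04,  3.52788513e-01]), 'contact_force': array([0.90371674, 0.09385576, 0.79343611]), 'wrist_torque': array([-0.02452817, -0.00403316,  0.00832088]), 'width': 0.99901836628597}
side [[488.3780543674052, 0.0, 319.30427900207013], [0.0, 488.3780543674052, 242.2323334921568], [0.0, 0.0, 1.0]] [-0.00152566  0.          0.          0.          0.        ] [0.438 0.827 0.72 ] [[-0.99, -0.15, -0.02], [-0.08, 0.64, -0.77], [0.12, -0.76, -0.64]]
top [[610.2347960374784, 0.0, 327.23909568523504], [0.0, 610.2347960374784, 241.22275238107713], [0.0, 0.0, 1.0]] [0.0028272 0.        0.        0.        0.       ] [0.293 0.085 1.391] [[-0.04, -1.0, 0.0], [-0.98, 0.04, -0.21], [0.21, -0.01, -0.98]]
wrist [[350.89405219104066, 0.0, 324.7128203717338], [0.0, 350.89405219104066, 241.65828746479943], [0.0, 0.0, 1.0]] [-0.06921562  0.          0.          0.          0.        ] [ 0.3   -0.61   0.374] [[0.35, -0.94, -0.0], [-0.9, -0.33, 0.28], [-0.26, -0.1, -0.96]]
```

View pics/side0.png

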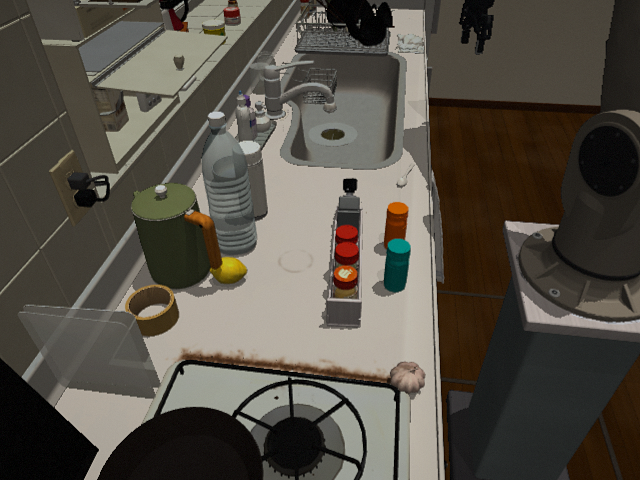

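View pics/top0.png

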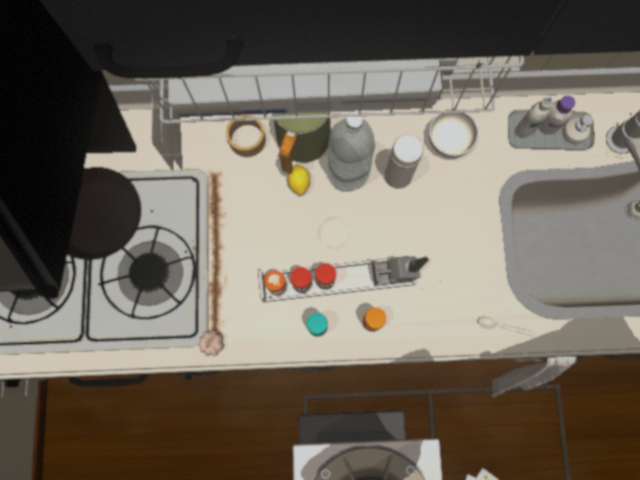

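The top view shows the tray from (262,285) to (413,272), with the end wall on the left. The jar caps are at (275,281), (301,278) and (326,273), the stop's plate is at about (378,272), and the black knob bar is at (417,263). The turquoise (317,323) and orange (375,318) jars stand outside the tray and are not meant.

```bash
cat > h.py <<'E'
import numpy as np,cv2
def pts(d):
    K,D,R,t=d["intrinsics"],d["D"],d["R"],d["t"]
    z=d["depth"].astype(float);v,u=np.mgrid[:480,:640]
    un=cv2.undistortPoints(np.stack([u,v],-1).reshape(-1,1,2).astype(np.float64),K,D).reshape(480,640,2)
    P=np.stack([un[...,0]*z,un[...,1]*z,z],-1)
    W=(P-t)@R
    W[z==0]=np.nan
    return W
def proj(d,X):
    return cv2.projectPoints(np.atleast_2d(X).astype(float),cv2.Rodrigues(np.asarray(d["R"]))[0],np.asarray(d["t"],float),d["intrinsics"],d["D"])[0][:,0]
E
python3 - <<'E'
from h import *
for n,(a,b,c,e) in {"top":(240,230,440,310),"side":(310,160,430,340)}.items():
    d=dict(np.load(n+"0.npz"));W=pts(d)
    im=d["frame"][b:e,a:c,::-1];k=min(800//(c-a),600//(e-b))
    cv2.imwrite(f"pics/{n}c.png",cv2.resize(im,None,fx=k,fy=k,interpolation=cv2.INTER_CUBIC))
    f=d["frame"].astype(int)
    P=W[b:e,a:c].reshape(-1,3);F=f[b:e,a:c].reshape(-1,3)
    if n=="top":
        for (u,v) in [(275,281),(301,278),(326,273),(378,272),(400,268),(417,263),(424,260),(350,278),(263,285),(317,323)]:
            print(u,v,W[v,u].round(3))
    dark=(F.max(1)<50)&(P[:,2]>.05)&(P[:,2]<.14)
    print(n,"dark",dark.sum(),P[dark].mean(0) if dark.any() else 0,P[dark].min(0),P[dark].max(0))
E
```

```text
275 281 [0.493 0.182 0.103]
301 278 [0.495 0.126 0.113]
326 273 [0.504 0.073 0.111]
378 272 [ 0.507 -0.04   0.079]
400 268 [ 0.515 -0.089  0.077]
417 263 [ 0.52  -0.123  0.099]
424 260 [ 0.526 -0.139  0.099]
350 278 [0.508 0.018 0.006]
263 285 [0.491 0.212 0.061]
317 323 [0.4   0.096 0.104]Traceback (most recent call last):
  File "<stdin>", line 12, in <module>
    return umr_minimum(a, axis, None, out, keepdims, initial, where)
ValueError: zero-size array to reduction operation minimum which has no identity
```

```bash
sleep 0
```

```text
(no output)
```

View pics/topc.png

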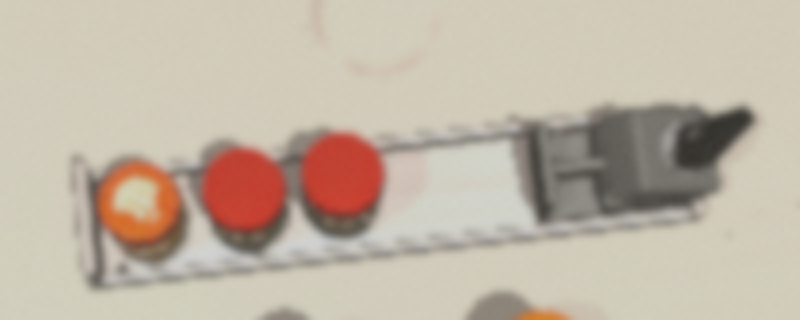

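```bash
python3 - <<'E'
from h import *
from scipy.optimize import minimize
A=[]
for n,(a,b,c,e) in {"top":(240,230,440,310),"side":(310,160,380,340)}.items():
    d=dict(np.load(n+"0.npz"));W=pts(d)
    im=d["frame"][b:e,a:c,::-1];k=min(800//(c-a),600//(e-b))
    cv2.imwrite(f"pics/{n}c.png",cv2.resize(im,None,fx=k,fy=k,interpolation=cv2.INTER_CUBIC))
    P=W[b:e,a:c].reshape(-1,3);F=d["frame"].astype(int)[b:e,a:c].reshape(-1,3)
    A.append((n,P,F))
for n,P,F in A:
    dark=(F.max(1)<45)&(P[:,2]>.085)&(P[:,2]<.15)&(P[:,1]<-.08)
    if dark.any(): print(n,"knob",dark.sum(),P[dark].mean(0).round(4),P[dark].min(0).round(3),P[dark].max(0).round(3))
    red=(F[:,0]>150)&(F[:,1]<120)&(F[:,2]<70)&(P[:,2]>.09)
    r=P[red]
    if len(r)>20:
        c,l=cv2.kmeans(r.astype(np.float32),3,None,(3,50,1e-5),5,0)[1:][::-1]
        for i in range(3):
            q=r[l[:,0]==i];print(n,"cap",q.mean(0).round(4),len(q),(q.min(0)+q.max(0))[:2]/2)
    # end wall top z
    ew=(abs(P[:,2]-.068)<.006)&(P[:,1]>.19);print(n,"endwall top",ew.sum(),P[ew].mean(0).round(4),P[ew].min(0).round(3),P[ew].max(0).round(3)) if ew.any() else 0
    # floor
    fl=(abs(P[:,2]-.006)<.004)&(P[:,0]>.46)&(P[:,0]<.56)
    for y0 in np.arange(-.14,.21,.02):
        q=P[(abs(P[:,1]-y0)<.01)&(P[:,2]>.017)&(P[:,2]<.036)]
        if len(q)>3: print(n,round(y0,2),len(q),np.sort(q[:,0])[[0,len(q)//4,len(q)//2,-len(q)//4,-1]].round(3))
E
```

```text
top cap [0.4973 0.1275 0.1123] 304 [0.49782531 0.12736294]
top cap [0.4904 0.1831 0.1034] 147 [0.4943603  0.18383893]
top cap [0.5035 0.0755 0.1124] 294 [0.5042088  0.07526569]
top endwall top 109 [0.4918 0.2153 0.0683] [0.462 0.192 0.062] [0.523 0.222 0.074]
top -0.12 37 [0.486 0.487 0.49  0.493 0.55 ]
top -0.1 30 [0.484 0.486 0.489 0.492 0.493]
top -0.08 45 [0.483 0.486 0.491 0.498 0.547]
top -0.06 180 [0.48  0.496 0.508 0.53  0.545]
top -0.04 87 [0.479 0.485 0.503 0.531 0.544]
top -0.02 45 [0.478 0.481 0.537 0.539 0.543]
top 0.0 46 [0.476 0.479 0.535 0.538 0.541]
top 0.02 47 [0.474 0.478 0.534 0.537 0.54 ]
top 0.04 50 [0.473 0.477 0.532 0.535 0.538]
top 0.06 37 [0.472 0.474 0.477 0.491 0.536]
top 0.08 32 [0.471 0.472 0.474 0.482 0.487]
top 0.1 50 [0.468 0.472 0.489 0.53  0.534]
top 0.12 38 [0.468 0.47  0.473 0.479 0.531]
top 0.14 34 [0.465 0.467 0.47  0.477 0.528]
top 0.16 56 [0.465 0.468 0.493 0.525 0.529]
top 0.18 41 [0.462 0.464 0.468 0.473 0.527]
top 0.2 31 [0.46  0.463 0.464 0.467 0.526]
side knob 136 [ 0.5197 -0.1188  0.0979] [ 0.506 -0.142  0.085] [ 0.538 -0.104  0.114]
sid
[... 282 characters left out ...]
0.49  0.493 0.547 0.552]
side -0.1 23 [0.486 0.489 0.491 0.547 0.55 ]
side -0.08 33 [0.485 0.488 0.544 0.546 0.55 ]
side -0.06 21 [0.484 0.486 0.488 0.544 0.547]
side -0.04 32 [0.484 0.486 0.491 0.544 0.546]
side -0.02 24 [0.482 0.484 0.541 0.543 0.545]
side 0.0 24 [0.48  0.483 0.538 0.541 0.544]
side 0.02 25 [0.478 0.48  0.482 0.539 0.542]
side 0.04 33 [0.477 0.48  0.535 0.538 0.54 ]
side 0.06 29 [0.475 0.477 0.479 0.536 0.539]
side 0.08 37 [0.473 0.476 0.532 0.534 0.537]
side 0.1 38 [0.472 0.474 0.477 0.533 0.536]
side 0.12 43 [0.47  0.473 0.529 0.532 0.535]
side 0.14 39 [0.469 0.471 0.478 0.53  0.533]
side 0.16 34 [0.469 0.471 0.527 0.529 0.531]
side 0.18 8 [0.526 0.527 0.528 0.531 0.531]
```

View pics/sidec.png

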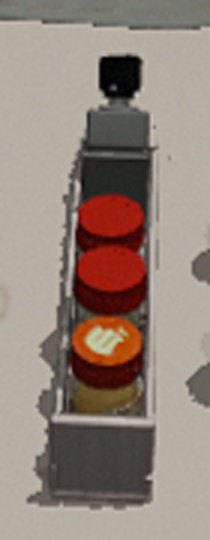

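```bash
cat >> h.py <<'E'
from scipy.spatial.transform import Rotation as Ro
from plant import *
def toolR(yaw,turn,tilt=np.radians(35)):
    s,c=np.sin(tilt),np.cos(tilt)
    zk=np.array([0,-s,c]);u=np.array([0,c,s]);v=np.array([-1,0,0])
    b=np.cos(turn)*u+np.sin(turn)*v   # bar direction, turn anticlockwise of uphill
    T=np.column_stack([b,np.cross(-zk,b),-zk])
    return Ro.from_euler('z',yaw).as_matrix()@T
def delta(p,R,s=None):
    s=s or get_state()
    R0=Ro.from_euler('xyz',s["orientation"]).as_matrix()
    print("clk",round(s["clock"],2),"shift tool cm",(R0.T@(p-s["position"])*100).round(2),"rotvec",Ro.from_matrix(R0.T@R).as_rotvec().round(3))
def plan(p,R,n,s=None):
    s=s or get_state();R0=Ro.from_euler('xyz',s["orientation"]).as_matrix()
    rv=Ro.from_matrix(R0.T@R).as_rotvec();p0=s["position"]
    print("rot step",(rv/n).round(4))
    for i in range(n):
        Ri=R0@Ro.from_rotvec(rv*i/n).as_matrix()
        print(i,(Ri.T@(p-p0)/n*100).round(2))
E
python3 - <<'E'
from h import *
yaw=.077
K=np.array([.521,-.130,.092]);R=toolR(yaw,.65)
print(R.round(2))
plan(K-.1*R[:,2],R,16)
d=dict(np.load("top0.npz"));W=pts(d);print(W[318,375],W[323,317])
c,s=np.cos(yaw),np.sin(yaw);Rz=np.array([[c,-s,0],[s,c,0],[0,0,1]])
for n in("top","side"):
  d=dict(np.load(n+"0.npz"))
  k=4;a,b,cc,e=(240,230,440,310) if n=="top" else (300,160,380,340)
  if n=="side":k=3
  im=cv2.resize(d["frame"][b:e,a:cc,::-1],None,fx=k,fy=k,interpolation=cv2.INTER_CUBIC)
  y0=.063;o=np.array([.510-.075*y0,y0,0])
  def L(A,B,col):
    q=(proj(d,[o+Rz@np.array(A),o+Rz@np.array(B)])-[a,b]+.5)*k
    cv2.line(im,*[tuple(map(int,x)) for x in q],col,1)
  L((-.027,.15,.07),(.027,.15,.07),(0,255,0))
  L((-.032,.15,.024),(-.032,-.2,.024),(255,0,0))
  L((.032,.15,.03),(.032,-.2,.03),(255,0,0))
  L((-.024,-.1,.081),(.024,-.1,.081),(0,255,255))
  L((-.024,-.135,.085),(.024,-.135,.085),(0,255,255))
  L((0,-.194,.092),(0,-.2,.10),(255,255,0))
  cv2.imwrite(f"pics/{n}ov.png",im)
E
```

```text
[[-0.65  0.76 -0.04]
 [ 0.6   0.56  0.57]
 [ 0.46  0.35 -0.82]]
rot step [ 0.0141  0.0424 -0.1172]
0 [ 2.68 -1.98  0.48]
1 [ 2.87 -1.65  0.62]
2 [ 3.01 -1.3   0.76]
3 [ 3.11 -0.92  0.91]
4 [ 3.15 -0.54  1.05]
5 [ 3.14 -0.16  1.19]
6 [3.09 0.23 1.32]
7 [2.98 0.6  1.45]
8 [2.82 0.96 1.56]
9 [2.62 1.31 1.66]
10 [2.38 1.62 1.74]
11 [2.1  1.91 1.81]
12 [1.78 2.16 1.87]
13 [1.43 2.38 1.9 ]
14 [1.06 2.55 1.92]
15 [0.67 2.68 1.92]
[nan nan nan] [0.40018451 0.09612656 0.10363442]
```

```bash
python3 -c "
import cv2,numpy as np
a=cv2.imread('pics/topov.png');b=cv2.imread('pics/sideov.png');print(a.shape,b.shape)
a=a[:, :];
c=np.zeros((540,800,3),np.uint8);c[:320,:800]=a
cv2.imwrite('pics/ovt.png',c)"
```

```text
(320, 800, 3) (540, 240, 3)
```

View pics/topov.png

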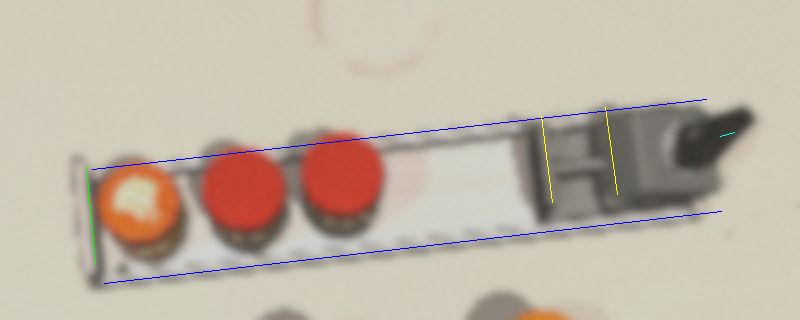

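View pics/sideov.png

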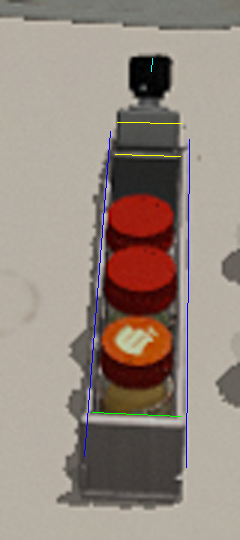

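The overlay fits the tray to within a few mm. The top crop shows the knob bar centred near (712,138), a few mm to +y of my guess, with its angle matching turn 0. I'll move to the pre-grasp pose and refine with the wrist camera.

Request:
{"method": "play_rows", "body": {"moves": [[6,2.7,-2.0,0.5,0.014,0.042,-0.117],[6,2.9,-1.6,0.6,0.014,0.042,-0.117],[6,3.0,-1.3,0.8,0.014,0.042,-0.117],[6,3.1,-0.9,0.9,0.014,0.042,-0.117],[6,3.1,-0.5,1.0,0.014,0.042,-0.117]], "force": 80}}

```text
clock: 0.65
position: [0.3257, -0.4939, 0.2263]
orientation: [-3.136, -0.22, 0.944]
contact_force: [0.6, -0.2, -0.4]
width: 0.701
```

Request:
{"method": "play_rows", "body": {"moves": [[6,3.1,-0.2,1.2,0.014,0.042,-0.117],[6,3.1,0.2,1.3,0.014,0.042,-0.117],[6,3.0,0.6,1.4,0.014,0.042,-0.117],[6,2.8,1.0,1.6,0.014,0.042,-0.117],[6,2.6,1.3,1.7,0.014,0.042,-0.117]]}}

```text
clock: 1.15
position: [0.4167, -0.3551, 0.2018]
orientation: [3.021, -0.402, 1.57]
contact_force: [0.8, 0.2, 0.0]
width: 0.702
```

```bash
python3 - <<'E'
from h import *
yaw=.077
K=np.array([.521,-.127,.092]);R=toolR(yaw,.65)
plan(K-.1*R[:,2],R,7)
s=get_state();print(s["position"],s["q"].round(2))
E
```

```text
rot step [ 0.0119  0.0367 -0.1002]
0 [2.09 1.38 1.5 ]
1 [1.89 1.6  1.55]
2 [1.66 1.8  1.6 ]
3 [1.41 1.97 1.63]
4 [1.15 2.12 1.66]
5 [0.87 2.24 1.67]
6 [0.58 2.33 1.67]
[ 0.41672506 -0.35511322  0.20175805] [ 1.08  0.42 -0.36  1.81 -0.26  1.13  0.84]
```

Request:
{"method": "play_rows", "body": {"moves": [[6,2.1,1.4,1.5,0.012,0.037,-0.1],[6,1.9,1.6,1.5,0.012,0.037,-0.1],[6,1.7,1.8,1.6,0.012,0.037,-0.1],[6,1.4,2.0,1.6,0.012,0.037,-0.1],[6,1.1,2.1,1.6,0.012,0.037,-0.1]]}}

```text
clock: 1.65
position: [0.4952, -0.2341, 0.1829]
orientation: [2.828, -0.478, 2.154]
contact_force: [1.0, 0.3, -0.3]
width: 0.704
```

Request:
{"method": "play_rows", "body": {"moves": [[6,0.9,2.2,1.7,0.012,0.037,-0.1],[6,0.6,2.3,1.7,0.012,0.037,-0.1],[6,0,0,0,0,0,0],[6,0,0,0,0,0,0]]}}

```text
clock: 2.05
position: [0.5254, -0.1854, 0.1742]
orientation: [2.743, -0.478, 2.39]
contact_force: [0.0, -0.8, 0.1]
width: 0.703
```

```bash
python3 - <<'E'
from h import *
yaw=.077
K=np.array([.521,-.127,.092]);R=toolR(yaw,.65)
delta(K-.1*R[:,2],R)
d=get_image("wrist");np.savez("w1.npz",**d);cv2.imwrite("pics/w1.png",d["frame"][:,:,::-1])
W=pts(d);F=d["frame"].astype(int)
o=np.array([.510-.075*.063,.063,0]);c,s=np.cos(yaw),np.sin(yaw);Rz=np.array([[c,-s,0],[s,c,0],[0,0,1]])
T=(W-o)@Rz
m=(F.max(2)<55)&(T[...,2]>.075)&(T[...,2]<.13)&(abs(T[...,0])<.04)&(T[...,1]<-.15)
v,u=np.where(m);print(m.sum(),u.mean(),v.mean(),T[m].min(0),T[m].max(0),np.median(T[m],0))
E
```

```text
clk 2.05 shift tool cm [0.05 0.06 0.09] rotvec [ 0.    -0.002 -0.006]
1700 324.7988235294118 248.38764705882352 [-0.02274174 -0.21655841  0.07512256] [ 0.02490424 -0.15002058  0.11516392] [-0.0014336  -0.19479812  0.10196467]
```

View pics/w1.png

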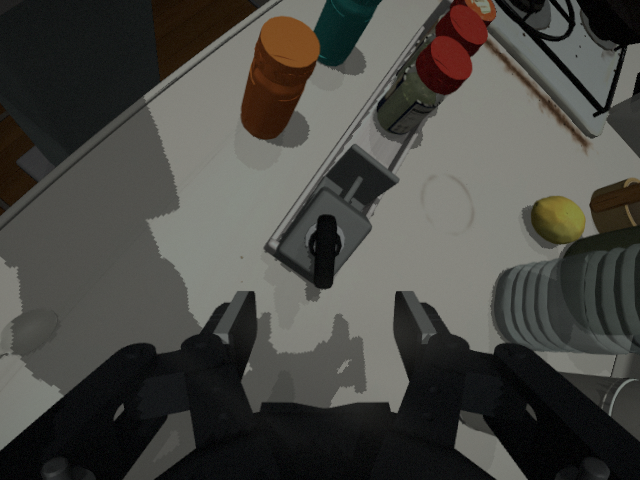

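The wrist view shows the bar at (325,250), running straight along the tool's x and centred between the fingers. Next I'll compute its offset in the tool frame.

```bash
python3 - <<'E'
from h import *
d=dict(np.load("w1.npz"));W=pts(d);F=d["frame"].astype(int)
s=get_state();R0=Ro.from_euler('xyz',s["orientation"]).as_matrix()
Q=(W-s["position"])@R0
sub=Q[195:310,290:360];f=F[195:310,290:360].max(2)
m=(f<45)&np.isfinite(sub[...,2])
p=sub[m];print(len(p));print("z hist",np.histogram(p[:,2],bins=np.arange(.06,.16,.005)))
t=p[(p[:,2]<np.percentile(p[:,2],30)+.004)]
for q in(t,):print(np.percentile(q,[2,25,50,75,98],axis=0).round(4))
# grey face plane
g=(F[...,:].max(2)>60)&(F.max(2)<130)
for (u,v) in [(300,235),(350,235),(300,260),(345,215),(330,200),(360,170),(323,225),(323,275),(323,250)]: print(u,v,Q[v,u].round(4),W[v,u].round(4),F[v,u])
o=pts(d)[20:130,255:315];k=o[...,2]>.05;print("orange",np.nanmin(o[k],0),np.nanmax(o[k],0))
E
```

```text
2191
z hist (array([   0,    0,    0,    0,   23, 1267,   55,   28,   29,   28,  194,
          1,    3,   92,   66,   20,   20,   38,   74]), array([0.06 , 0.065, 0.07 , 0.075, 0.08 , 0.085, 0.09 , 0.095, 0.1  ,
       0.105, 0.11 , 0.115, 0.12 , 0.125, 0.13 , 0.135, 0.14 , 0.145,
       0.15 , 0.155]))
[[-0.0208 -0.0059  0.0851]
 [-0.0096 -0.0026  0.0861]
 [ 0.0014  0.0006  0.0867]
 [ 0.0122  0.0037  0.0875]
 [ 0.0214  0.0069  0.0899]]
300 235 [ 0.0026 -0.018   0.1273] [ 0.5041 -0.1217  0.0652] [72 74 73]
350 235 [0.0023 0.0193 0.1288] [ 0.5326 -0.1005  0.0766] [72 74 73]
300 260 [-0.0174 -0.0184  0.1281] [ 0.5166 -0.1336  0.0552] [66 69 67]
345 215 [0.0176 0.0153 0.1285] [ 0.5196 -0.0936  0.0825] [75 78 76]
330 200 [0.0287 0.0042 0.1283] [ 0.504  -0.093   0.0839] [73 76 74]
360 170 [0.0465 0.03   0.1752] [ 0.51   -0.0411  0.0626] [31 31 30]
323 225 [ 0.0199 -0.0007  0.0868] [ 0.5078 -0.1248  0.1122] [10  9 10]
323 275 [-0.0128 -0.0006  0.0858] [ 0.5291 -0.1453  0.098 ] [14 16 13]
323 250 [ 0.0042 -0.0007  0.0852] [ 0.5181 -0.1352  0.1063] [14 14 14]
orange [ 0.38741005 -0.05327732  0.0500395 ] [ 0.43279429 -0.00669203  0.11104117]
```

Request:
{"method": "play_rows", "body": {"moves": [[5,0.05,0.05,3,0,0,0],[5,0,0,3,0,0,0],[5,0,0,2.5,0,0,0],[5,0,0,1.4,0,0,0],[5,0,0,0,0,0,0]]}}

```text
clock: 2.6
position: [0.5201, -0.1282, 0.0932]
orientation: [2.744, -0.479, 2.389]
contact_force: [-0.5, -0.3, 0.8]
width: 0.585
```

Request:
{"method": "play_rows", "body": {"moves": [[0.5,0,0,0,0,0,0],[0.5,0,0,0,0,0,0],[0.5,0,0,0,0,0,0],[0.5,0,0,0,0,0,0],[0.5,0,0,0,0,0,0]], "force": 70}}

```text
clock: 3.1
position: [0.5223, -0.1291, 0.0957]
orientation: [2.741, -0.475, 2.39]
contact_force: [-6.9, -0.5, 22.1]
width: 0.134
```

```bash
python3 - <<'E'
from h import *
s=get_state();print(s["position"],s["contact_force"],s["wrist_torque"],s["width"],s["q"].round(2))
R0=Ro.from_euler('xyz',s["orientation"]).as_matrix()
y=np.array([-np.sin(.077),np.cos(.077),0]);print("tray y in tool",(R0.T@y).round(3))
d=get_image("wrist");cv2.imwrite("pics/w2.png",d["frame"][:,:,::-1])
d=get_image("side");cv2.imwrite("pics/s2.png",d["frame"][100:340,260:480,::-1])
E
```

```text
[ 0.52231786 -0.1291083   0.09570964] [-6.92094187 -0.463468   22.08049246] [1.83494744 1.02571431 0.58876885] 0.13387533921544784 [ 0.87  0.67 -0.6   1.85 -0.24  0.99  1.21]
tray y in tool [0.656 0.491 0.574]
```

View pics/w2.png

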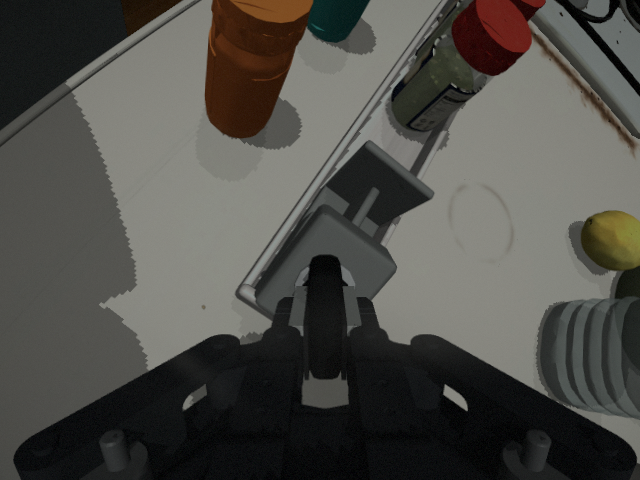

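View pics/s2.png

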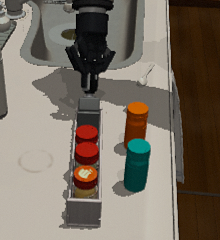

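The bar is between the pads at (325,320), but closing them left a 22 N axial push. I'll relieve it by backing the command off about 3 mm.

Request:
{"method": "play_rows", "body": {"moves": [[0.5,0,0,-0.15,0,0,0],[0.5,0,0,-0.1,0,0,0],[0.5,0,0,0,0,0,0]]}}

```text
clock: 3.5
position: [0.5218, -0.1307, 0.0965]
orientation: [2.742, -0.476, 2.389]
contact_force: [0.8, 2.6, 5.4]
width: 0.136
```

Request:
{"method": "play_rows", "body": {"moves": [[0.5,0.33,0.25,0.29,0,0,0],[0.5,0.98,0.74,0.86,0,0,0],[0.5,0.98,0.74,0.86,0,0,0],[0.5,0.98,0.74,0.86,0,0,0],[0.5,0.66,0.49,0.57,0,0,0]]}}

```text
clock: 4.0
position: [0.5172, -0.069, 0.0965]
orientation: [2.742, -0.476, 2.39]
contact_force: [7.5, -6.0, 0.9]
width: 0.138
```

```bash
python3 - <<'E'
from h import *
s=get_state();print(s["position"],s["contact_force"],s["wrist_torque"],s["width"])
p=np.array([.5218,-.1307,.0965]);c,n=np.cos(.077),np.sin(.077)
print("moved tray",np.array([[c,n,0],[-n,c,0],[0,0,1]])@(s["position"]-p))
d=get_image("side");cv2.imwrite("pics/s3.png",cv2.resize(d["frame"][100:340,260:480,::-1],None,fx=2.5,fy=2.5))
E
```

```text
[ 0.51715668 -0.06898762  0.09646841] [ 7.52584424 -6.03451234  0.91058562] [-1.96478426 -1.45305945 -0.92704965] 0.13816669570639478
moved tray [ 1.17596707e-04  6.18867084e-02 -3.15866085e-05]
```

View pics/s3.png

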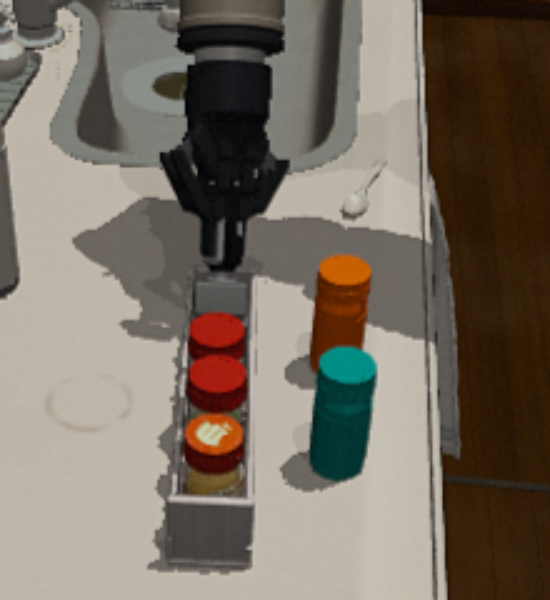

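The stop is sliding with the arm and the jars are still upright. I'll continue more slowly into jar contact.

Request:
{"method": "play_rows", "body": {"moves": [[0.5,0.53,0.39,0.46,0,0,0],[0.5,0.53,0.39,0.46,0,0,0],[0.5,0.33,0.25,0.29,0,0,0],[0.5,0.26,0.2,0.23,0,0,0],[0.5,0.26,0.2,0.23,0,0,0]]}}

```text
clock: 4.55
position: [0.515, -0.0407, 0.0965]
orientation: [2.742, -0.476, 2.39]
contact_force: [7.0, -5.2, 0.4]
width: 0.138
```

Request:
{"method": "play_rows", "body": {"moves": [[0.5,0.26,0.2,0.23,0,0,0],[0.5,0.26,0.2,0.23,0,0,0],[0.5,0.26,0.2,0.23,0,0,0],[0.5,0.2,0.15,0.17,0,0,0]]}}

```text
clock: 4.95
position: [0.5138, -0.0258, 0.0965]
orientation: [2.742, -0.476, 2.39]
contact_force: [1.5, -2.9, 8.3]
width: 0.135
```

```bash
cat > chk.py <<'E'
from h import *
import sys
s=get_state();print(s["clock"],s["position"],s["contact_force"],s["wrist_torque"],s["width"])
p=np.array([.5218,-.1307,.0965]);c,n=np.cos(.077),np.sin(.077)
print("moved tray",(np.array([[c,n,0],[-n,c,0],[0,0,1]])@(s["position"]-p)).round(4))
d=get_image("side");f=d["frame"];cv2.imwrite(f"pics/{sys.argv[1]}.png",cv2.resize(f[180:340,300:420,::-1],None,fx=3.7,fy=3.7,interpolation=cv2.INTER_CUBIC))
np.savez(sys.argv[1]+".npz",**d)
E
python3 chk.py s4
```

```text
4.95 [ 0.51384207 -0.0257521   0.0965313 ] [ 1.48075826 -2.88324936  8.27560662] [-0.54263336 -0.62382096 -0.31137434] 0.13524403548608327
moved tray [1.000e-04 1.052e-01 0.000e+00]
```

View pics/s4.png

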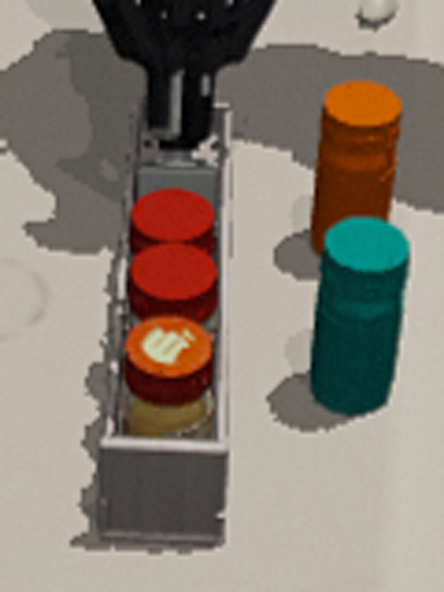

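```bash
cat > caps.py <<'E'
from h import *
import sys
o=np.array([.510-.075*.063,.063,0]);c,s=np.cos(.077),np.sin(.077);Rz=np.array([[c,-s,0],[s,c,0],[0,0,1]])
for f in sys.argv[1:]:
    d=dict(np.load(f));W=pts(d);F=d["frame"].astype(int);T=(W-o)@Rz
    m=(F[...,0]>120)&(F[...,1]<F[...,0]*.62)&(T[...,2]>.092)&(abs(T[...,0])<.035)&(T[...,1]>-.06)&(T[...,1]<.16)
    r=T[m].astype(np.float32)
    _,l,_=cv2.kmeans(r,3,None,(3,50,1e-5),5,0)
    q=sorted([r[l[:,0]==i] for i in range(3)],key=lambda a:a[:,1].mean())
    for a in q: print(f,len(a),a.mean(0).round(4),"y",np.percentile(a[:,1],[1,99]).round(4),"z95",np.percentile(a[:,2],[10,90]).round(4))
E
python3 caps.py side0.npz s4.npz
```

```text
side0.npz 234 [0.0027 0.0126 0.1134] y [-0.0077  0.0325] z95 [0.1121 0.115 ]
side0.npz 264 [0.0004 0.0656 0.1138] y [0.0449 0.0857] z95 [0.1124 0.1152]
side0.npz 194 [0.0004 0.1225 0.1045] y [0.1023 0.1422] z95 [0.1031 0.1059]
s4.npz 253 [0.0019 0.0323 0.1136] y [0.0096 0.0527] z95 [0.1123 0.1152]
s4.npz 276 [1.000e-04 7.690e-02 1.136e-01] y [0.0562 0.097 ] z95 [0.1124 0.1151]
s4.npz 202 [0.0008 0.1223 0.1044] y [0.0994 0.142 ] z95 [0.103 0.106]
```

Jars c and a are now touching (45 mm apart), a and b nearly so, and about 6 mm of travel remains.

Request:
{"method": "play_rows", "body": {"moves": [[0.5,0.13,0.1,0.115,0,0,0],[0.5,0.13,0.1,0.115,0,0,0],[0.5,0,0,0,0,0,0]]}}

```text
clock: 5.3
position: [0.5135, -0.0216, 0.0965]
orientation: [2.742, -0.476, 2.39]
contact_force: [12.2, -0.6, -6.2]
width: 0.14
```

Request:
{"method": "play_rows", "body": {"moves": [[0.5,0.07,0.05,0.06,0,0,0],[0.5,0.07,0.05,0.06,0,0,0],[0.5,0,0,0,0,0,0]]}}

```text
clock: 5.6
position: [0.5134, -0.0196, 0.0965]
orientation: [2.742, -0.476, 2.39]
contact_force: [1.2, 1.6, 6.0]
width: 0.139
```

```bash
python3 chk.py s5; python3 caps.py s5.npz
```

```text
5.6 [ 0.51336921 -0.01963243  0.09653829] [1.17782578 1.64229525 5.96478312] [ 0.70010977 -0.29682465 -0.08108267] 0.13925679630951404
moved tray [1.000e-04 1.114e-01 0.000e+00]
s5.npz 252 [0.0022 0.0382 0.1137] y [0.0156 0.0583] z95 [0.1124 0.1151]
s5.npz 283 [1.000e-04 8.300e-02 1.134e-01] y [0.062  0.1031] z95 [0.1121 0.1153]
s5.npz 202 [0.0003 0.1278 0.1045] y [0.1062 0.1472] z95 [0.103  0.1059]
```

Request:
{"method": "play_rows", "body": {"moves": [[0.5,0.065,0.05,0.057,0,0,0],[0.5,0,0,0,0,0,0]]}}

```text
clock: 5.85
position: [0.5133, -0.0187, 0.0965]
orientation: [2.742, -0.476, 2.39]
contact_force: [1.8, -0.9, 6.0]
width: 0.137
```

Request:
{"method": "play_rows", "body": {"moves": [[0.5,0.065,0.05,0.057,0,0,0],[0.5,0,0,0,0,0,0]]}}

```text
clock: 6.05
position: [0.5132, -0.0177, 0.0965]
orientation: [2.742, -0.476, 2.39]
contact_force: [3.1, -1.6, 4.2]
width: 0.139
```

Request:
{"method": "play_rows", "body": {"moves": [[0.5,0.065,0.05,0.057,0,0,0],[0.5,0,0,0,0,0,0]]}}

```text
clock: 6.25
position: [0.5132, -0.0174, 0.0965]
orientation: [2.743, -0.476, 2.389]
contact_force: [4.5, -4.2, 2.8]
width: 0.138
```

Request:
{"method": "play_rows", "body": {"moves": [[0.5,0.065,0.05,0.057,0,0,0],[0.5,0,0,0,0,0,0]]}}

```text
clock: 6.45
position: [0.5133, -0.0171, 0.0965]
orientation: [2.743, -0.475, 2.388]
contact_force: [8.6, -13.5, 2.3]
width: 0.133
```

```bash
python3 chk.py s6; python3 caps.py s6.npz
```

```text
6.45 [ 0.51327791 -0.01713271  0.09649567] [  8.56714376 -13.48488173   2.30004011] [-2.751474   -1.19088025 -0.8469039 ] 0.13305291356475601
moved tray [ 0.0002  0.1139 -0.    ]
s6.npz 260 [0.0019 0.0408 0.1134] y [0.0194 0.0613] z95 [0.112 0.115]
s6.npz 282 [-0.      0.0854  0.1136] y [0.0653 0.1051] z95 [0.1125 0.1151]
s6.npz 207 [0.0003 0.1301 0.1045] y [0.1077 0.1493] z95 [0.1031 0.1059]
```

View pics/s6.png

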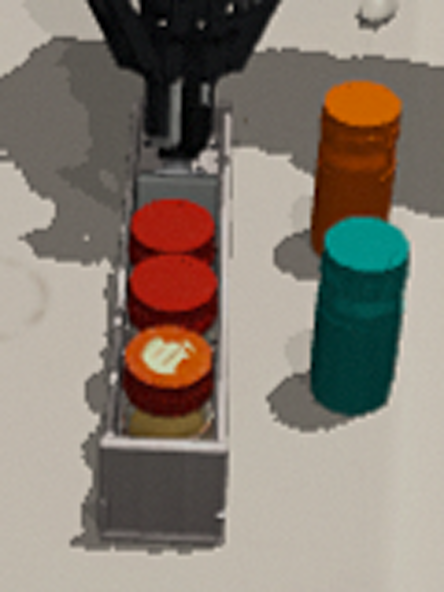

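The force has risen to 13 N and the caps are 44.6 and 44.7 mm apart, so the jars are closed up against the end wall. Now I'll turn the knob clockwise (+z in tool).

Request:
{"method": "play_rows", "body": {"moves": [[0.5,-0.03,-0.03,-0.03,0,0,0.08],[0.5,0,0,0,0,0,0.1],[0.5,0,0,0,0,0,0.1],[0.5,0,0,0,0,0,0.1],[0.5,0,0,0,0,0,0.1]]}}

```text
clock: 7.0
position: [0.5131, -0.0173, 0.0965]
orientation: [3.029, -0.601, 1.842]
contact_force: [5.4, -11.8, -0.5]
width: 0.142
```

```bash
python3 chk.py s7; python3 caps.py s7.npz;python3 -c "
from h import *
s=get_state();R0=Ro.from_euler('xyz',s['orientation']).as_matrix();print(Ro.from_matrix(toolR(.077,.65).T@R0).as_rotvec(),s['q'].round(2),R0.T@s['contact_force'],R0.T@s['wrist_torque'])"
```

```text
7.0 [ 0.51305465 -0.01729203  0.09646187] [  5.38515371 -11.77125943  -0.54678922] [-2.00777612 -0.74954258 -0.29867736] 0.14164485803957094
moved tray [ 0.      0.1137 -0.    ]
s7.npz 255 [0.0018 0.0406 0.1136] y [0.02  0.061] z95 [0.1124 0.1152]
s7.npz 284 [0.0004 0.0851 0.1136] y [0.0641 0.1053] z95 [0.1124 0.1152]
s7.npz 211 [0.0005 0.13   0.1044] y [0.1075 0.1498] z95 [0.1029 0.1058]
[-0.00136445 -0.00111181  0.49731994] [ 0.68  0.58 -0.54  1.98 -0.4   0.86  0.71] [ 1.36786241  1.5351208  -9.92933449] [-0.40333016  0.08926948 -0.08538268]
```

Request:
{"method": "play_rows", "body": {"moves": [[0.5,0,0,0,0,0,0.1],[0.5,0,0,0,0,0,0.1],[0.5,0,0,0,0,0,0.1],[0.5,0,0,0,0,0,0.1],[0.5,0,0,0,0,0,0.1]]}}

```text
clock: 7.55
position: [0.5129, -0.0172, 0.0966]
orientation: [-2.913, -0.571, 1.24]
contact_force: [2.8, -8.2, 7.7]
width: 0.136
```

Request:
{"method": "play_rows", "body": {"moves": [[0.5,0,0,0,0,0,0.1],[0.5,0,0,0,0,0,0.1],[0.5,0,0,0,0,0,0.08],[0.5,0,0,0,0,0,0.04],[0.5,0,0,0,0,0,0]]}}

```text
clock: 8.05
position: [0.5127, -0.0172, 0.0967]
orientation: [-2.738, -0.471, 0.891]
contact_force: [0.8, -8.0, 12.3]
width: 0.136
```

```bash
python3 chk.py s8; python3 caps.py s8.npz;python3 -c "
from h import *
s=get_state();R0=Ro.from_euler('xyz',s['orientation']).as_matrix();print(Ro.from_matrix(toolR(.077,.65).T@R0).as_rotvec(),s['q'].round(2),R0.T@s['contact_force'],R0.T@s['wrist_torque'])
d=get_image('wrist');cv2.imwrite('pics/w8.png',d['frame'][:,:,::-1])"
```

```text
8.05 [ 0.51273489 -0.01718204  0.09669157] [ 0.78425874 -8.02770717 12.30891123] [-0.9649111   0.07767551  0.26413297] 0.13596414630821124
moved tray [-0.0003  0.1139  0.0002]
s8.npz 258 [0.0018 0.0408 0.1137] y [0.0197 0.0621] z95 [0.1122 0.1154]
s8.npz 279 [0.0014 0.0855 0.1138] y [0.0659 0.1048] z95 [0.1127 0.1152]
s8.npz 214 [0.0015 0.1297 0.1045] y [0.1075 0.1494] z95 [0.1034 0.1061]
[-1.07797117e-03 -2.13309326e-04  1.30669882e+00] [ 0.52  0.55 -0.34  1.99 -0.54  0.89  0.03] [  4.32812832   0.10911992 -15.19706042] [-0.39540086  0.77881513 -0.25054064]
```

View pics/w8.png

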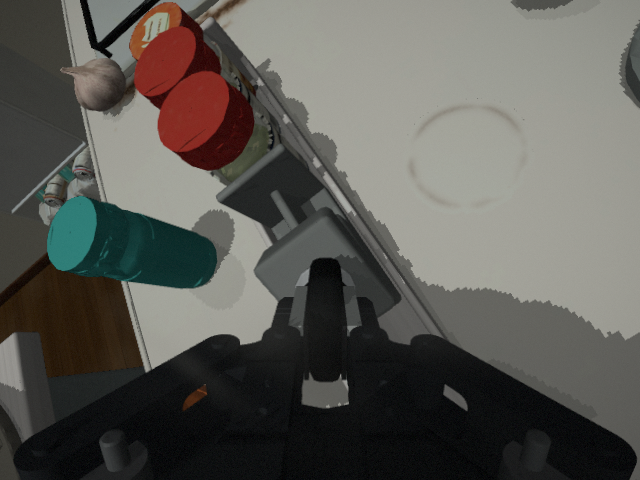

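The turn measures 1.307 rad, with 0.25 N m reaction about the knob axis. The wrist view shows the bar rotated while the jars, at (155,30) to (205,120), still stand together. I'll release and back away along the axis.

Request:
{"method": "play_rows", "body": {"moves": [[3.5,0,0,0,0,0,0],[3.5,0,0,0,0,0,0],[3.5,0,0,0,0,0,0],[3.5,0,0,-0.5,0,0,0],[3.5,0,0,-1.5,0,0,0]]}}

```text
clock: 8.65
position: [0.5126, -0.0272, 0.1123]
orientation: [-2.735, -0.472, 0.893]
contact_force: [-0.1, -0.5, 0.3]
width: 0.412
```

Request:
{"method": "play_rows", "body": {"moves": [[3.5,0,0,-2.5,0,0,0],[3.5,0,0,-3,0,0,0],[3.5,0,0,-3,0,0,0],[3.5,0,0,-1,0,0,0],[3.5,0,0,0,0,0,0]]}}

```text
clock: 9.15
position: [0.518, -0.0832, 0.1912]
orientation: [-2.739, -0.473, 0.893]
contact_force: [0.4, 0.3, -0.4]
width: 0.408
```

```bash
python3 chk.py s9; python3 caps.py s9.npz;python3 -c "
from h import *
s=get_state();R0=Ro.from_euler('xyz',s['orientation']).as_matrix()
d=get_image('wrist');cv2.imwrite('pics/w9.png',d['frame'][:,:,::-1])
W=pts(d);F=d['frame'].astype(int);Q=(W-s['position'])@R0
m=(F.max(2)<45)&(abs(Q[...,0])<.03)&(abs(Q[...,1])<.03)&(Q[...,2]>.075)&(Q[...,2]<.115)
q=Q[m];q=q[q[:,2]<np.percentile(q[:,2],30)+.004];print(len(q),np.percentile(q,[2,50,98],axis=0).round(4))
w,V=np.linalg.eigh(np.cov(q[:,:2].T));print('bar angle vs tool x',np.arctan2(V[1,1],V[0,1]))
"
```

```text
9.15 [ 0.51802567 -0.08317974  0.19120878] [ 0.39678656  0.29565872 -0.36647223] [-0.58353726 -0.06966921 -0.02091732] 0.40796906677403844
moved tray [-0.0001  0.0477  0.0947]
s9.npz 256 [0.0017 0.0408 0.1139] y [0.0196 0.061 ] z95 [0.1127 0.1156]
s9.npz 280 [0.0013 0.0852 0.1137] y [0.0643 0.1054] z95 [0.1124 0.1153]
s9.npz 214 [0.0014 0.1296 0.1045] y [0.1075 0.1503] z95 [0.1031 0.106 ]
1094 [[-0.0203 -0.0048  0.104 ]
 [ 0.0017  0.0008  0.1057]
 [ 0.0218  0.007   0.1087]]
bar angle vs tool x 3.130310642040949
```

View pics/w9.png

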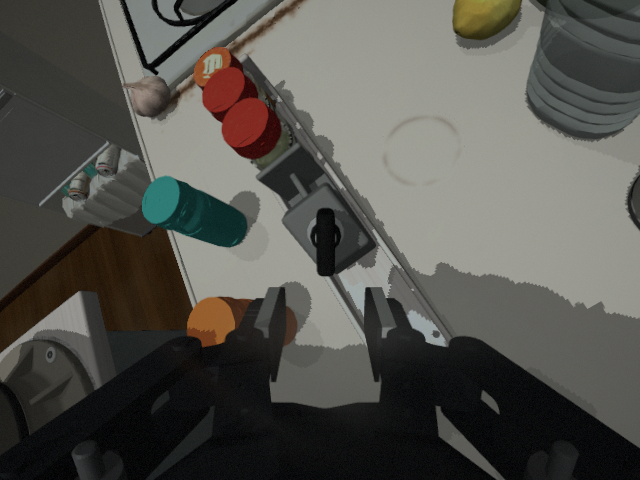

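View pics/s9.png

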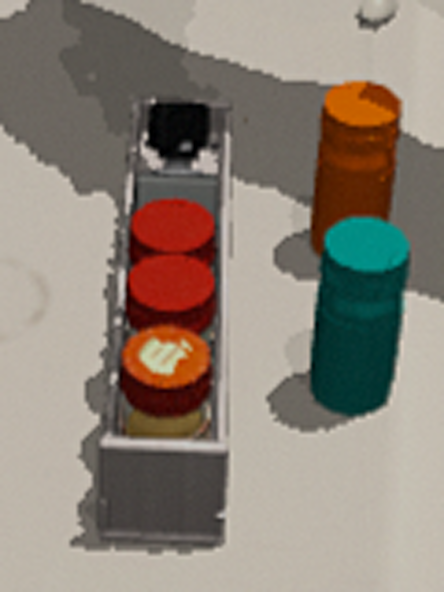

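The wrist view shows the bar at (325,242), still aligned with the tool at a turn of about 1.3. The jars at (215,65), (230,93) and (250,127) are upright and together, the gripper is clear, and the bystanders have not moved. I'm handing in.

```bash
python3 -c "
from plant import *
print(finish_job())"
```

```text
the job is handed in; nothing more can be done
None
```

I slid the stop up against the jars, turned the clamp knob clockwise until it was tight, and handed the job in at about 9.2 s of the 38 s allowed.

- **Slide:** I gripped the knob bar along its axis and pulled the stop about 114 mm. I stopped when the resistance rose to about 13 N with all three jars against the end wall.
- **Clamp:** I turned the knob about 1.3 rad, where it pushed back with 0.25 N m. I then let go and backed off along the axis.
- **Jars:** After release the caps were 44.4 mm apart, at the same heights as at the start, and had not moved, so the jars stand upright and touching.
- **Knob and gripper:** The bar stayed within about 0.01 rad of where I left it. The contact force was about 0, and the gripper is clear of the stop.
- **Off plan:** Closing on the bar first pushed the gripper back with 22 N, and I relieved that before sliding. The jars reached the end wall about 2 mm later than my first estimate of the tray's position.
- **Not checked:** I did not push the stop to test that the clamp holds. I judged that from the knob angle and the jars staying put. I saw no change in the other objects in the pictures, but did not measure them.

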